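# Press a blister card shut and count it

## Robot

A 7-joint arm with a two-finger parallel gripper is mounted at the origin on the work surface. World frame = base frame: x ahead of the robot, y to its left, z up, the work surface at z = 0. Lengths are in mm, angles in degrees, forces in N, time in s.
With the tool pointing down it reaches from about 350 to 900 mm from the base axis. Payload 19.9 kg.
Tool frame: the origin (TCP) lies on the centre line of the jaws, within the pads' length; the fingertips stand 11 mm ahead of it and the grasp point (between the pads) lies 8 mm behind it; z points along the fingers, y is the line along which they close (so a half turn about z gives the same grasp; the last joint's range is limited). The gripper opens to 85 mm and grips with 20 to 120 N. Pads are 22 mm wide; open, the fingers measure 114 mm over their backs; the gripper's body (76 mm by 85 mm) begins 54 mm behind the grasp point. The pads swing forward as they close: fully open they stand 13 mm farther back than shut.
Start: joints at [-79.04, 23.915, -0.59, 92.452, 0.269, 63.638, -3.037], TCP at [144.18, 608.124, 242.26] pointing down, gripper open.
Joint ranges: [-161.28, 161.28], [-22.2, 115.67], [-73.04, 71.86], [3.21, 147.25], [-68.34, 248.33], [10.77, 114.83], [-161.83, 161.83]. Speed limits (degrees/s): [108.29, 108.29, 136.94, 136.94, 172.46, 172.46, 172.46].

## Interface

Orientations are given as [roll, pitch, yaw] about the fixed x, y, z axes, in that order (R = Rz(yaw) Ry(pitch) Rx(roll)).
In Python, from bench import bot, viewer gives the robot as it stands.
- The arm moves only by the tool arm_command, never from a script. Its argument "targets" is a list of rows, each an object with "delta_pos": the shift along the tool's x, y, z in units of 30 mm (1.0 is 30 mm), a list of three; "twist": the turn, a rotation vector about the tool's x, y, z in rad, a list of three; "gripper": the closure, from 0 (fully open) to 1 (shut). A call has 1 to 5 rows; each row shifts and turns the commanded pose from where the row before left it, along the tool's axes as they then stand; what a row does not reach is not made up. A row lasts 1/8 s, in which the tool goes at most 62.5 mm and 10.7 degrees, less where a joint would pass 70% of its speed; a pose out of reach is approached as far as the arm can. A call is refused whole if a number of a shift passes 1 or a number of a turn 0.188, either way. A call with a gripper value outside its range is refused whole. The fingers move at their own pace and stop on an object; "grip_force" is the grip in N (left out, the last holds). Time passes only in rows, so rows that do not move let the fingers close. It gives the time, the measured TCP pose, the force, the opening and the grip force at its end, in the units of the state.
- bot.sense(): the state, without advancing time (a new reading comes with each control period).
- viewer.snapshot(name): name is "scene" or "top" or "wrist"; returns the picture (480x640x3 uint8, blue, green, red); there is no depth.
- viewer.camera_info(name): a dict with "K" (3x3 intrinsics, pixels), "D" ([k1, k2, p1, p2, k3] as OpenCV has them; the pictures are not rectified), "view" (4x4, takes a point from world to camera coordinates). Camera axes: x right, y down, z forward; pixel columns grow to the right and rows downward; lengths in mm; the calibration is good to about 2 mm. A picture is of the moment at which its call begins: read the wrist's pose just before it. camera_info takes no time and is no camera call; for the wrist camera it gives the pose at the moment of the call.
- bot.hand_in(): hands the job in; it is judged then, once.
The state is a dict: "clock": time; "joint_positions": joint angles; "dq": joint speeds; "effort": joint torques, N m; "tool_pos": TCP position; "tcp_rot": TCP orientation; "ft_force": force on the tool from outside, world axes, zero at the start; "torque": the same for the moment, N m; "grip_width": finger opening in mm; "gripper_force": force on a finger pad.
Only numpy, scipy, OpenCV 4.12 (cv2) and the standard library are available. Lean on these libraries where they do the work, as an engineer would, in place of code of your own. Each camera call takes 0.05 s, during which the arm holds its last target. There are 200 camera calls.

## Task

Take the tamper by its blue handle and press it squarely down on the sprung plate of the white card press until the plate bottoms out level, and hold it down there for a good second. Stand the tamper back upright on its green pad and let go, then push the roller of the yellow switch over towards its red side until it trips, and let it spring back. Leave the medicine boxes, jars and spatula where they are.

Things in the scene. Friction and masses are not known exactly. Their poses are not given: they have to be found in the camera images.
- tamper: hand tamper, about 0.5 kg, starts standing on its green pad. Aluminium foot 100 (x) x 72 (y) x 14 high with a flat underside; a round steel neck 28 across from 14 to 50 above the underside; on top a blue handle bar 80 (x) x 26 (y) x 40 (z), from 50 to 90 above the underside, its long side parallel to the foot's long side. Grip the bar across its 26 mm width (along y), from above. Origin: centre of the underside; z up. Symmetric under a half turn
- press: fixed white card press, an open-topped rectangular frame 160 (x) x 130 (y), rim 50 high, walls 18 thick, so the opening is 124 (x) x 94 (y). A dark steel sprung plate lies inside, and a white card edge with a red end sticks out of the -x side. The tamper's foot goes into the opening long side along x. Origin: centre of the frame's underside on the counter; z up
- plate_top (a point): centre of the upper face of the press's sprung dark steel plate (118 x 88), at rest 44 above the counter, 6 below the rim; x and y as the press's, z is the plate's normal. The plate can rock by up to 0.12 rad, against soft springs, if pressed off-centre or with a tilted tamper
- plate_travel (a joint): how far the plate is pressed down, m: 0 at the top, 0.016 bottomed out on its stop. It needs about 5 N to start and 14 N at the bottom; the tamper's own weight sinks it only a few mm. It springs back up when released
- pad_top (a point): centre of the upper face of the fixed green rest pad, 150 (x) x 120 (y), 8 thick, on which the tamper lives; x and y along its sides, z up
- switch: fixed roller lever switch, the card counter: dark foot plate 90 (x) x 80 (y) x 8, yellow housing 55 (y) wide, top 78 above the counter, with its +y end red. On its -x face a steel arm stands upright with a white roller on top. Origin: centre of the foot's underside; z up; the arm swings towards +y, the red side
- roller (a point): centre of the white roller (24 across, 16 wide) at the end of the arm, 22 to the -x side of the switch's origin and 141 above the counter at rest; the arm's pivot lies 75 below it, with its axis along the switch's x
- roller_arm (a joint): angle of the roller arm, rad: 0 upright at rest, growing as the roller is pushed towards the red side (+y of the switch); it trips (counts) at 0.5, its stop is at 0.8, and it springs back to 0. About 3 N at the roller
- redbox_a: red medicine carton with a white band, 110 x 65 x 25, lying flat; bystander, leave alone. Origin: centre of underside
- redbox_b: second red medicine carton, same size; bystander, leave alone. Origin: centre of underside
- amber: amber jar, 48 across, 95 tall, standing; bystander, leave alone. Origin: centre of underside
- jar: white pill jar with blue cap, 54 across, 75 tall, standing; bystander, leave alone. Origin: centre of underside
- spatula: counting spatula, 160 long, lying on the counter; bystander, leave alone. Origin: on its underside
Things that resemble listed ones, but are neither listed nor needed, are in the scene too. Several things look just like the switch: the one meant starts farthest from the robot's base.

How it is judged:
By the outcome, as a careful person would: the job done as asked, in the order asked, and still so for the second after the job is handed in, with the robot touching nothing.
It also fails if it takes over 72 s, if anything falls off the work surface, if the arm or the gripper's body presses on something with over 40 N, if the wrist force passes 120 N, or if a joint passes its speed limit or range.

## Working session

There is one attempt and no reset: what is moved stays moved. The work goes in short steps, Python scripts to look and compute and a tool call to move; the robot and the scene stay as the last step left them, time stands still between calls to the robot, and variables do not carry over. Pictures are saved under pics/ and viewed, at most 11 in all, crops included, and the job is handed in when it is done.

Besides the shell and the picture viewer there is one more tool, called after "Request:" by a JSON object that holds its "api" and its "payload", one argument or row to a line. arm_command: Moves the arm, as the interface text tells. Its arguments: {"type":"object","properties":{"targets":{"type":"array","items":{"type":"object","properties":{"delta_pos":{"type":"array","items":{"type":"number"}},"twist":{"type":"array","items":{"type":"number"}},"gripper":{"type":"number"}}}},"grip_force":{"type":"number"}},"required":["targets"]}

```bash
mkdir -p pics; ls
python3 - <<'E'
from bench import bot, viewer
import cv2
print(bot.sense())
for n in("scene","top"):
    cv2.imwrite(f"pics/{n}0.png",viewer.snapshot(n)); c=viewer.camera_info(n); print(n,c)
E
```

```text
pics
{'clock': 0.0, 'joint_positions': array([-79.03936527,  23.95065215,  -0.59104503,  92.48392549,
         0.2685124 ,  63.64027571,  -3.03633543]), 'dq': array([ 0.02338406,  0.01196028,  0.01452716,  0.010963  , -0.01788582,
       -0.06308532, -0.03334613]), 'effort': array([ 7.73955035e-04, -8.64450002e+01,  6.78921640e-01, -4.34879708e+01,
        1.89872389e-02,  7.76881410e-03, -3.92763513e-05]), 'tool_pos': array([144.11031323, 607.81510135, 241.64347593]), 'tcp_rot': array([-1.79926657e+02,  4.40041813e-03,  1.66662719e+02]), 'ft_force': array([-1.05863034,  0.05097294,  0.4870125 ]), 'torque': array([-0.02322723, -0.00410531, -0.06795282]), 'gripper_force': 0.0, 'grip_width': 84.97916421517971}
scene {'K': array([[493.42011909,   0.        , 313.46162401],
       [  0.        , 493.42011909, 242.24207524],
       [  0.        ,   0.        ,   1.        ]]), 'D': array([-0.12062681,  0.        ,  0.        ,  0.        ,  0.        ]), 'view': array([[ 5.81672558e-01,  8.13343007e-01,  1.14100351e-02,
        -2.38296054e+02],
       [ 6.11696786e-01, -4.28130482e-01, -6.65230286e-01,
        -2.13546692e+02],
       [-5.36175417e-01,  3.93925684e-01, -7.46551055e-01,
         1.52173305e+03],
       [ 0.00000000e+00,  0.00000000e+00,  0.00000000e+00,
         1.00000000e+00]])}
top {'K': array([[518.58104597,   0.        , 322.62290084],
       [  0.        , 518.58104597, 230.38452668],
       [  0.        ,   0.        ,   1.        ]]), 'D': array([-0.12450057,  0.        ,  0.        ,  0.        ,  0.        ]), 'view': array([[-2.33306854e-02, -9.99649378e-01, -1.25219627e-02,
        -1.21761242e+01],
       [-9.96518198e-01,  2.42568215e-02, -7.97689623e-02,
         4.54391012e+02],
       [ 8.00447366e-02,  1.06172991e-02, -9.96734726e-01,
         1.51699576e+03],
       [ 0.00000000e+00,  0.00000000e+00,  0.00000000e+00,
         1.00000000e+00]])}
```

View pics/top0.png

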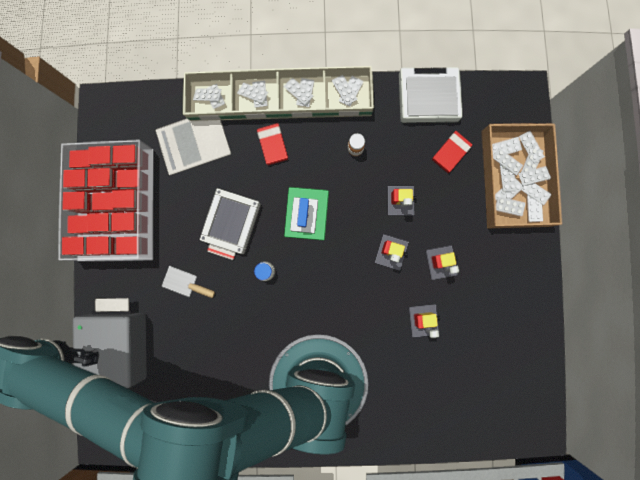

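View pics/scene0.png

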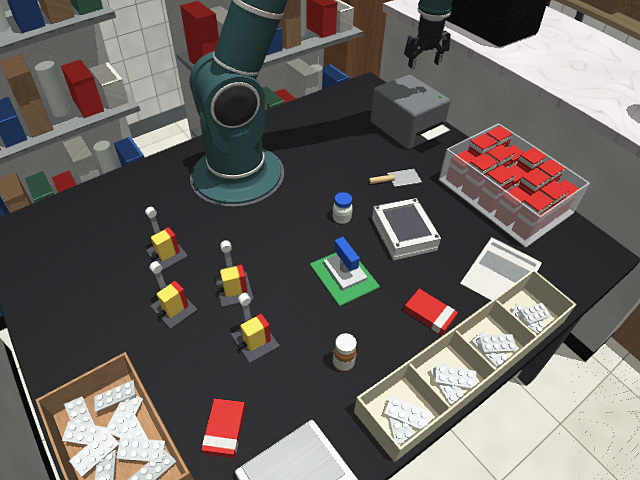

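Top view: press about (230,222), tamper on the green pad (305,213), farthest switch (402,200) with its red side to the left and its roller towards the robot. I'll enlarge these.

Run:
```python
import cv2
im=cv2.imread("pics/top0.png")
a=cv2.resize(im[180:265,195:335],None,fx=5.7,fy=5.7,interpolation=cv2.INTER_CUBIC)
s=cv2.imread("pics/scene0.png")
cv2.imwrite("pics/c1.png",a)
b=cv2.resize(im[175:225,375:430],(528,480),interpolation=cv2.INTER_CUBIC)
cv2.imwrite("pics/c2.png",b)
```

```text
(no output)
```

View pics/c1.png

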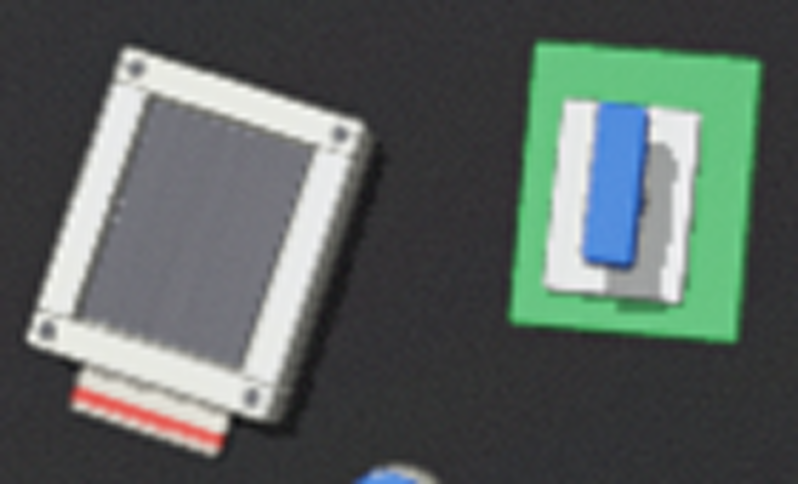

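View pics/c2.png

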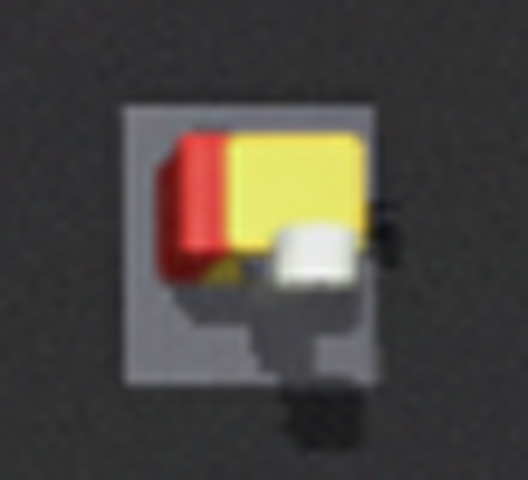

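Crop 1 (×5.7): the rim's outer corners, pad, foot and handle corners are readable. Crop 2 (×9.6): switch foot corners about (124,104)–(380,384), roller centre about (314,256).

```bash
cat > h.py <<'E'
from bench import bot, viewer
import cv2, numpy as np
from scipy.spatial.transform import Rotation as R
def ray(ci,px,z):
    K,D,V=ci["K"],ci["D"],ci["view"]
    u=cv2.undistortPoints(np.array(px,float).reshape(-1,1,2),K,D).reshape(-1,2)
    Rm,t=V[:3,:3],V[:3,3]; c=-Rm.T@t
    d=np.c_[u,np.ones(len(u))]@Rm
    return c+d*((z-c[2])/d[:,2])[:,None]
def go(goal,yaw_ref=None,s=None):
    "tool-frame shift (units of 30mm) and z-twist to reach goal xyz and tool yaw"
    s=s or bot.sense(); M=R.from_euler("xyz",s["tcp_rot"],degrees=True)
    print("pos",s["tool_pos"].round(1),s["tcp_rot"].round(2),"t",round(s["clock"],2))
    print("shift/30",(M.inv().apply(np.array(goal)-s["tool_pos"])/30).round(3))
    if yaw_ref is not None:
        G=R.from_euler("xyz",[180,0,yaw_ref],degrees=True)
        print("twist",(M.inv()*G).as_rotvec().round(3))
E
python3 - <<'E'
from h import *
ci=viewer.camera_info("top")
def rep(n,px,s,o,z):
    p=ray(ci,np.array(px)/s+o,z)[:,:2]
    e=[np.linalg.norm(p[i]-p[i-1]) for i in range(4)]
    v=(p[0]-p[3])+(p[1]-p[2]); print(n,p.mean(0).round(1),"edges",np.round(e,1),"yaw0-3",np.degrees(np.arctan2(v[1],v[0])).round(1))
o=(195,180)
rep("press",[(125,45),(368,125),(268,418),(28,342)],5.7,o,50)
rep("inner",[(147,95),(318,148),(243,370),(75,318)],5.7,o,47)
rep("foot",[(566,98),(702,112),(681,303),(545,290)],5.7,o,22)
rep("handle",[(598,103),(648,105),(632,268),(583,262)],5.7,o,98)
rep("pad",[(536,40),(762,60),(738,342),(510,323)],5.7,o,8)
rep("switch",[(124,104),(376,104),(380,384),(124,384)],9.6,(375,175),8)
print("roller",ray(ci,np.array([(314,252)])/9.6+(375,175),145))
go([500,0,250],180)
print(viewer.camera_info("wrist")["view"].round(3))
E
```

```text
press [486.5 248. ] edges [160.8 133.6 158.2 130.6] yaw0-3 -19.1
inner [486.5 249.2] edges [120.7  93.6 120.1  91.5] yaw0-3 -18.9
foot [500.2  29.9] edges [101.   71.3 100.3  70.9] yaw0-3 -7.4
handle [499.9  30.4] edges [79.4 24.8 81.4 24.4] yaw0-3 -6.6
pad [506.7  23.7] edges [150.1 119.7 149.2 119.7] yaw0-3 -6.2
switch [ 539.3 -260.4] edges [88.2 79.2 88.3 80.1] yaw0-3 -1.7
roller [[ 517.93773401 -258.58083951  145.        ]]
pos [144.1 607.9 241.7] [-179.94    0.    166.66] t 0.1
shift/30 [-16.216 -16.98   -0.256]
twist [-0.001 -0.    -0.233]
[[ 2.31000e-01  9.73000e-01 -1.00000e-03 -6.24860e+02]
 [ 9.31000e-01 -2.21000e-01  2.89000e-01 -3.64640e+01]
 [ 2.81000e-01 -6.80000e-02 -9.57000e-01  3.80792e+02]
 [ 0.00000e+00  0.00000e+00  0.00000e+00  1.00000e+00]]
```

Request:
{"api": "arm_command", "payload": {
  "targets": [
    {"delta_pos": [-1, -1, 0], "twist": [0, 0, 0], "gripper": 0},
    {"delta_pos": [-1, -1, 0], "twist": [0, 0, 0], "gripper": 0},
    {"delta_pos": [-1, -1, 0], "twist": [0, 0, 0], "gripper": 0},
    {"delta_pos": [-1, -1, 0], "twist": [0, 0, 0], "gripper": 0},
    {"delta_pos": [-1, -1, 0], "twist": [0, 0, 0], "gripper": 0}
  ]
}}

```text
clock: 0.72
tool_pos: [256.1, 426.2, 242.1]
tcp_rot: [-180.0, -0.0, 166.7]
ft_force: [0.8, 0.5, 0.4]
grip_width: 85.3
gripper_force: 0.0
```

Request:
{"api": "arm_command", "payload": {
  "targets": [
    {"delta_pos": [-1, -1, 0], "twist": [0, 0, 0], "gripper": 0},
    {"delta_pos": [-1, -1, 0], "twist": [0, 0, 0], "gripper": 0},
    {"delta_pos": [-1, -1, 0], "twist": [0, 0, 0], "gripper": 0},
    {"delta_pos": [-1, -1, 0], "twist": [0, 0, 0], "gripper": 0},
    {"delta_pos": [-1, -1, 0], "twist": [0, 0, 0], "gripper": 0}
  ]
}}

```text
clock: 1.35
tool_pos: [367.3, 245.7, 242.2]
tcp_rot: [-180.0, -0.0, 166.7]
ft_force: [0.3, 1.6, -0.7]
grip_width: 85.7
gripper_force: 0.0
```

Request:
{"api": "arm_command", "payload": {
  "targets": [
    {"delta_pos": [-1, -1, 0], "twist": [0, 0, 0], "gripper": 0},
    {"delta_pos": [-1, -1, 0], "twist": [0, 0, 0], "gripper": 0},
    {"delta_pos": [-1, -1, 0], "twist": [0, 0, 0], "gripper": 0},
    {"delta_pos": [-1, -1, 0], "twist": [0, 0, 0], "gripper": 0},
    {"delta_pos": [0, 0, 0], "twist": [0, 0, 0], "gripper": 0}
  ]
}}

```text
clock: 1.98
tool_pos: [456.9, 99.9, 242.2]
tcp_rot: [-179.9, 0.0, 166.4]
ft_force: [-0.2, 0.2, -0.1]
grip_width: 85.7
gripper_force: 0.0
```

Look with the wrist camera from here; handle should be in view.

Run:
```python
from h import *
go([500,30,140],173)
ci=viewer.camera_info("wrist"); im=viewer.snapshot("wrist"); cv2.imwrite("pics/w1.png",im)
np.savez("w1.npz",**{k:np.array(v) for k,v in ci.items()})
```

```text
pos [456.9  99.9 242.2] [-1.7995e+02  1.0000e-02  1.6641e+02] t 1.98
shift/30 [-1.944 -1.925  3.407]
twist [-0.001  0.    -0.115]
```

View pics/w1.png

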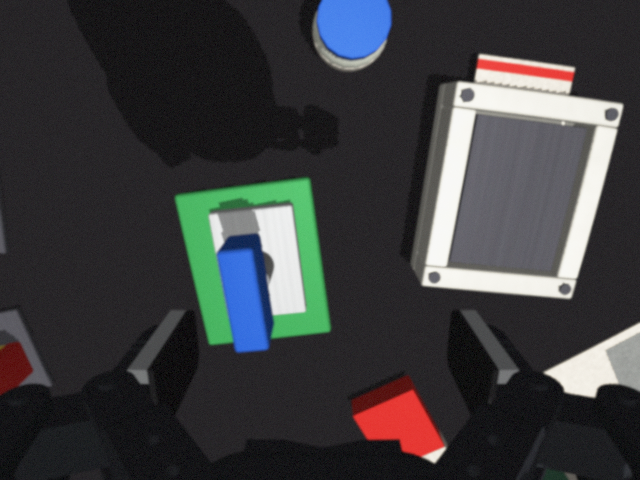

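Wrist view: handle top corners (217,252),(255,247),(270,350),(235,352), pad (175,196)–(331,331), and the whole press frame.

Run:
```python
from h import *
ci=dict(np.load("w1.npz"))
def rep(n,px,z):
    p=ray(ci,px,z)[:,:2]
    e=[np.linalg.norm(p[i]-p[i-1]) for i in range(len(p))]
    v=(p[3]-p[0])+(p[2]-p[1]); print(n,p.mean(0).round(1),"edges",np.round(e,1),"yaw",np.degrees(np.arctan2(v[1],v[0])).round(1))
rep("handle",[(217,252),(255,247),(270,350),(235,352)],98)
rep("pad",[(175,196),(310,178),(331,331),(208,345)],8)
rep("press",[(448,81),(623,102),(573,298),(421,284)],50)
rep("inner",[(477,112),(594,127),(556,277),(450,265)],50)
p=ray(ci,[(467,95),(611,114),(564,289),(434,277)],50)[:,:2]; print("screws",p.round(1).tolist(),p.mean(0))
v=p[3]-p[0]+p[2]-p[1];print(np.degrees(np.arctan2(v[1],v[0])))
p=ray(ci,[(208,211),(292,204),(306,312)],22)[:,:2]; print("foot",p.round(1).tolist(),(p[0]+p[2])/2,np.degrees(np.arctan2(*(p[2]-p[1])[::-1])))
```

```text
handle [500.3  32.9] edges [78.2 26.4 79.9 26. ] yaw -8.3
pad [506.4  25.7] edges [148.1 118.9 147.8 120.5] yaw -6.6
press [485.  249.6] edges [157.8 135.5 160.3 132. ] yaw -17.8
inner [486.6 251. ] edges [120.   92.1 122.   91.1] yaw -18.8
screws [[400.5, 221.7], [437.7, 328.1], [572.5, 280.2], [535.1, 174.5]] [486.45442692 251.13736354]
-19.431443893075755
foot [[443.9, 3.8], [454.9, 74.3], [554.4, 61.1]] [499.14040322  32.41710177] -7.569821118523321
```

Request:
{"api": "arm_command", "payload": {
  "targets": [
    {"delta_pos": [-0.97, -0.94, 0.6], "twist": [0, 0, 0], "gripper": 0},
    {"delta_pos": [-0.96, -0.94, 0.6], "twist": [0, 0, 0], "gripper": 0},
    {"delta_pos": [0, 0, 0.8], "twist": [0, 0, -0.11], "gripper": 0},
    {"delta_pos": [0, 0, 0.8], "twist": [0, 0, 0], "gripper": 0},
    {"delta_pos": [0, 0, 0], "twist": [0, 0, 0], "gripper": 0}
  ]
}}

```text
clock: 2.65
tool_pos: [498.1, 35.0, 157.1]
tcp_rot: [-179.9, -0.2, 173.0]
ft_force: [-0.6, -0.2, 0.2]
grip_width: 85.8
gripper_force: 0.0
```

Run:
```python
from h import *
go([500,31.5,75],172.7)
```

```text
pos [498.1  35.  157.1] [-1.7994e+02 -1.7000e-01  1.7301e+02] t 2.65
shift/30 [-0.084 -0.107  2.736]
twist [-0.001 -0.003  0.005]
```

Request:
{"api": "arm_command", "payload": {
  "targets": [
    {"delta_pos": [0, 0, 0.6], "twist": [0, 0, 0], "gripper": 0},
    {"delta_pos": [0, 0, 0.6], "twist": [0, 0, 0], "gripper": 0},
    {"delta_pos": [0, 0, 0], "twist": [0, 0, 0], "gripper": 0},
    {"delta_pos": [0, 0, 0], "twist": [0, 0, 0], "gripper": 0}
  ]
}}

```text
clock: 3.15
tool_pos: [499.7, 34.7, 123.4]
tcp_rot: [180.0, 0.1, 173.0]
ft_force: [-0.7, 0.2, -0.0]
grip_width: 85.2
gripper_force: 0.0
```

Run:
```python
from h import *
go([500,31.5,75],172.7)
```

```text
pos [499.7  34.7 123.4] [1.7998e+02 6.0000e-02 1.7299e+02] t 3.15
shift/30 [-0.021 -0.105  1.614]
twist [0.    0.001 0.005]
```

Request:
{"api": "arm_command", "payload": {
  "targets": [
    {"delta_pos": [-0.02, -0.1, 0.4], "twist": [0, 0, 0], "gripper": 0},
    {"delta_pos": [0, 0, 0.6], "twist": [0, 0, 0], "gripper": 0},
    {"delta_pos": [0, 0, 0.6], "twist": [0, 0, 0], "gripper": 0},
    {"delta_pos": [0, 0, 0], "twist": [0, 0, 0], "gripper": 0},
    {"delta_pos": [0, 0, 0], "twist": [0, 0, 0], "gripper": 0}
  ]
}}

```text
clock: 3.78
tool_pos: [499.8, 31.1, 74.8]
tcp_rot: [180.0, 0.0, 173.0]
ft_force: [0.9, 0.3, -0.4]
grip_width: 85.2
gripper_force: 0.0
```

Request:
{"api": "arm_command", "payload": {
  "targets": [
    {"delta_pos": [0, 0, 0], "gripper": 0.5},
    {"delta_pos": [0, 0, 0], "gripper": 0.7},
    {"delta_pos": [0, 0, 0], "gripper": 1},
    {"delta_pos": [0, 0, 0], "gripper": 1},
    {"delta_pos": [0, 0, 0], "gripper": 1}
  ],
  "grip_force": 60
}}

```text
schema error: expected keys delta_pos, twist, gripper
```

Request:
{"api": "arm_command", "payload": {
  "targets": [
    {"delta_pos": [0, 0, 0], "twist": [0, 0, 0], "gripper": 1},
    {"delta_pos": [0, 0, 0], "twist": [0, 0, 0], "gripper": 1},
    {"delta_pos": [0, 0, 0], "twist": [0, 0, 0], "gripper": 1},
    {"delta_pos": [0, 0, 0], "twist": [0, 0, 0], "gripper": 1},
    {"delta_pos": [0, 0, 0], "twist": [0, 0, 0], "gripper": 1}
  ],
  "grip_force": 80
}}

```text
clock: 4.4
tool_pos: [499.7, 31.3, 74.6]
tcp_rot: [180.0, 0.0, 173.0]
ft_force: [-0.7, -0.7, 5.4]
grip_width: 25.1
gripper_force: 78.3
```

Request:
{"api": "arm_command", "payload": {
  "targets": [
    {"delta_pos": [0, 0, 0], "twist": [0, 0, 0], "gripper": 1},
    {"delta_pos": [0, 0, 0], "twist": [0, 0, 0], "gripper": 1},
    {"delta_pos": [0, 0, 0], "twist": [0, 0, 0], "gripper": 1}
  ]
}}

```text
clock: 4.78
tool_pos: [499.6, 31.2, 74.6]
tcp_rot: [180.0, 0.0, 173.0]
ft_force: [-1.5, -0.5, 5.6]
grip_width: 24.9
gripper_force: 78.3
```

Request:
{"api": "arm_command", "payload": {
  "targets": [
    {"delta_pos": [0, 0, -0.3], "twist": [0, 0, 0], "gripper": 1},
    {"delta_pos": [0, 0, -0.8], "twist": [0, 0, 0], "gripper": 1},
    {"delta_pos": [0, 0, -1], "twist": [0, 0, 0], "gripper": 1},
    {"delta_pos": [0, 0, -1], "twist": [0, 0, 0], "gripper": 1},
    {"delta_pos": [0, 0, 0], "twist": [0, 0, 0], "gripper": 1}
  ]
}}

```text
clock: 5.4
tool_pos: [500.3, 31.4, 169.1]
tcp_rot: [179.9, 0.2, 173.0]
ft_force: [-0.2, 0.4, -5.4]
grip_width: 24.9
gripper_force: 79.5
```

Run:
```python
from h import *
print(bot.sense()["ft_force"],bot.sense()["torque"])
go([486.5,249.8,150],160.9)
```

```text
[-0.20834547  0.44192267 -5.40066068] [ 0.0369227  -0.07936938  0.02693335]
pos [500.3  31.4 169.1] [1.7993e+02 1.7000e-01 1.7297e+02] t 5.4
shift/30 [1.35  7.167 0.642]
twist [0.002 0.003 0.211]
```

Request:
{"api": "arm_command", "payload": {
  "targets": [
    {"delta_pos": [0.15, 0.6, 0], "twist": [0, 0, 0], "gripper": 1},
    {"delta_pos": [0.2, 0.95, 0], "twist": [0, 0, 0], "gripper": 1},
    {"delta_pos": [0.2, 0.95, 0], "twist": [0, 0, 0], "gripper": 1},
    {"delta_pos": [0.2, 0.95, 0], "twist": [0, 0, 0], "gripper": 1},
    {"delta_pos": [0.2, 0.95, 0], "twist": [0, 0, 0], "gripper": 1}
  ]
}}

```text
clock: 6.02
tool_pos: [486.6, 166.5, 166.1]
tcp_rot: [-179.9, -0.1, 173.0]
ft_force: [0.9, -0.2, -4.5]
grip_width: 24.8
gripper_force: 79.5
```

Request:
{"api": "arm_command", "payload": {
  "targets": [
    {"delta_pos": [0.2, 0.95, 0], "twist": [0, 0, 0], "gripper": 1},
    {"delta_pos": [0.1, 0.95, 0], "twist": [0, 0, 0], "gripper": 1},
    {"delta_pos": [0.1, 0.87, 0], "twist": [0, 0, 0.1], "gripper": 1},
    {"delta_pos": [0, 0, 0], "twist": [0, 0, 0.11], "gripper": 1},
    {"delta_pos": [0, 0, 0], "twist": [0, 0, 0], "gripper": 1}
  ]
}}

```text
clock: 6.65
tool_pos: [485.0, 249.5, 166.1]
tcp_rot: [-179.9, -0.1, 161.0]
ft_force: [-0.2, 0.1, -4.5]
grip_width: 25.0
gripper_force: 79.7
```

Request:
{"api": "arm_command", "payload": {
  "targets": [
    {"delta_pos": [0, 0, 0], "twist": [0, 0, 0], "gripper": 1},
    {"delta_pos": [0, 0, 0], "twist": [0, 0, 0], "gripper": 1}
  ]
}}

```text
clock: 6.9
tool_pos: [485.6, 249.3, 167.1]
tcp_rot: [-180.0, -0.0, 161.0]
ft_force: [-0.1, -0.6, -4.3]
grip_width: 24.7
gripper_force: 79.7
```

Run:
```python
from h import *
go([486.5,249.8,150],160.9)
ci=viewer.camera_info("wrist"); im=viewer.snapshot("wrist"); cv2.imwrite("pics/w2.png",im)
np.savez("w2.npz",**{k:np.array(v) for k,v in ci.items()})
```

```text
pos [485.6 249.3 167.1] [-1.7998e+02 -1.0000e-02  1.6099e+02] t 6.9
shift/30 [-0.023  0.025  0.57 ]
twist [-0.    -0.     0.001]
```

View pics/w2.png

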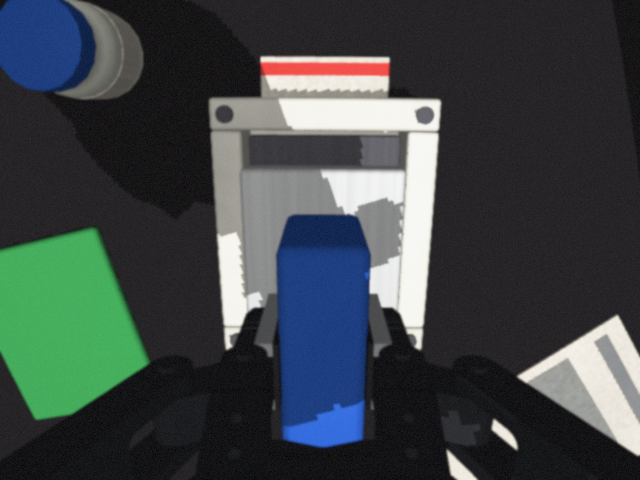

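Wrist view: foot is parallel with the frame; foot's -x corners at (242,170),(406,170), screws at (224,114),(425,115),(240,340),(407,341).

Run:
```python
from h import *
ci=dict(np.load("w2.npz"))
p=ray(ci,[(242,170),(406,170)],114.5)[:,:2]; d=p[1]-p[0]; u=d/np.linalg.norm(d)
n=np.array([u[1],-u[0]]); n*=np.sign(n[0])
print("foot",p.round(1).tolist(),np.linalg.norm(d),"centre",p.mean(0)+50*n,"yaw",np.degrees(np.arctan2(n[1],n[0])))
q=ray(ci,[(224,114),(425,115),(407,341),(240,340)],50)[:,:2]
v=q[3]-q[0]+q[2]-q[1]
print("press",q.round(1).tolist(),q.mean(0),np.degrees(np.arctan2(v[1],v[0])))
r=ray(ci,[(209,98),(441,98)],50)[:,:2]; d=r[1]-r[0]; print("edge",np.linalg.norm(d),r.mean(0)+80*v/np.linalg.norm(v))
```

```text
foot [[428.6, 232.6], [451.6, 299.3]] 70.6301706637737 centre [487.33766428 249.63626837] yaw -19.038504847317714
press [[400.6, 220.3], [438.0, 327.0], [572.7, 278.2], [536.2, 174.7]] [486.85852656 250.05003302] -19.23378940472501
edge 129.45833757276063 [486.32504076 250.47954309]
```

Request:
{"api": "arm_command", "payload": {
  "targets": [
    {"delta_pos": [0, 0.02, 0.6], "twist": [0, 0, 0], "gripper": 1},
    {"delta_pos": [0, 0, 0.6], "twist": [0, 0, 0], "gripper": 1},
    {"delta_pos": [0, 0, 0.4], "twist": [0, 0, 0], "gripper": 1},
    {"delta_pos": [0, 0, 0.2], "twist": [0, 0, 0], "gripper": 1},
    {"delta_pos": [0, 0, 0], "twist": [0, 0, 0], "gripper": 1}
  ]
}}

```text
clock: 7.58
tool_pos: [485.8, 250.1, 112.9]
tcp_rot: [-180.0, -0.0, 160.9]
ft_force: [-0.4, 0.2, -4.3]
grip_width: 25.1
gripper_force: 79.8
```

Request:
{"api": "arm_command", "payload": {
  "targets": [
    {"delta_pos": [0, 0, 0.1], "twist": [0, 0, 0], "gripper": 1},
    {"delta_pos": [0, 0, 0.1], "twist": [0, 0, 0], "gripper": 1},
    {"delta_pos": [0, 0, 0.1], "twist": [0, 0, 0], "gripper": 1},
    {"delta_pos": [0, 0, 0], "twist": [0, 0, 0], "gripper": 1},
    {"delta_pos": [0, 0, 0], "twist": [0, 0, 0], "gripper": 1}
  ]
}}

```text
clock: 8.2
tool_pos: [486.2, 250.5, 104.6]
tcp_rot: [180.0, 0.0, 160.9]
ft_force: [1.2, 1.0, 3.0]
grip_width: 24.6
gripper_force: 80.9
```

Request:
{"api": "arm_command", "payload": {
  "targets": [
    {"delta_pos": [0, 0, 0.1], "twist": [0, 0, 0], "gripper": 1},
    {"delta_pos": [0, 0, 0.1], "twist": [0, 0, 0], "gripper": 1},
    {"delta_pos": [0, 0, 0.1], "twist": [0, 0, 0], "gripper": 1},
    {"delta_pos": [0, 0, 0], "twist": [0, 0, 0], "gripper": 1},
    {"delta_pos": [0, 0, 0], "twist": [0, 0, 0], "gripper": 1}
  ]
}}

```text
clock: 8.82
tool_pos: [486.2, 250.5, 95.5]
tcp_rot: [180.0, 0.0, 160.9]
ft_force: [0.2, 0.7, 8.1]
grip_width: 24.9
gripper_force: 81.6
```

Request:
{"api": "arm_command", "payload": {
  "targets": [
    {"delta_pos": [0, 0, 0.06], "twist": [0, 0, 0], "gripper": 1},
    {"delta_pos": [0, 0, 0], "twist": [0, 0, 0], "gripper": 1},
    {"delta_pos": [0, 0, 0], "twist": [0, 0, 0], "gripper": 1}
  ]
}}

```text
clock: 9.2
tool_pos: [486.4, 250.5, 94.2]
tcp_rot: [179.9, 0.0, 160.9]
ft_force: [-2.5, -0.4, 18.9]
grip_width: 25.2
gripper_force: 83.1
```

Request:
{"api": "arm_command", "payload": {
  "targets": [
    {"delta_pos": [0, 0, 0.03], "twist": [0, 0, 0], "gripper": 1},
    {"delta_pos": [0, 0, 0], "twist": [0, 0, 0], "gripper": 1},
    {"delta_pos": [0, 0, 0], "twist": [0, 0, 0], "gripper": 1},
    {"delta_pos": [0, 0, 0], "twist": [0, 0, 0], "gripper": 1},
    {"delta_pos": [0, 0, 0], "twist": [0, 0, 0], "gripper": 1}
  ]
}}

```text
clock: 9.82
tool_pos: [486.6, 250.5, 94.0]
tcp_rot: [179.9, 0.1, 160.9]
ft_force: [-6.0, -3.0, 32.2]
grip_width: 25.1
gripper_force: 85.2
```

Request:
{"api": "arm_command", "payload": {
  "targets": [
    {"delta_pos": [0, 0, 0], "twist": [0, 0, 0], "gripper": 1},
    {"delta_pos": [0, 0, 0], "twist": [0, 0, 0], "gripper": 1},
    {"delta_pos": [0, 0, 0], "twist": [0, 0, 0], "gripper": 1},
    {"delta_pos": [0, 0, 0], "twist": [0, 0, 0], "gripper": 1},
    {"delta_pos": [0, 0, 0], "twist": [0, 0, 0], "gripper": 1}
  ]
}}

```text
clock: 10.45
tool_pos: [486.6, 250.5, 94.0]
tcp_rot: [179.9, 0.0, 160.9]
ft_force: [-5.9, -3.1, 33.2]
grip_width: 24.6
gripper_force: 85.2
```

Request:
{"api": "arm_command", "payload": {
  "targets": [
    {"delta_pos": [0, 0, 0], "twist": [0, 0, 0], "gripper": 1},
    {"delta_pos": [0, 0, 0], "twist": [0, 0, 0], "gripper": 1},
    {"delta_pos": [0, 0, 0], "twist": [0, 0, 0], "gripper": 1},
    {"delta_pos": [0, 0, 0], "twist": [0, 0, 0], "gripper": 1},
    {"delta_pos": [0, 0, 0], "twist": [0, 0, 0], "gripper": 1}
  ]
}}

```text
clock: 11.08
tool_pos: [486.6, 250.5, 94.0]
tcp_rot: [179.9, 0.0, 160.9]
ft_force: [-5.9, -2.5, 32.7]
grip_width: 25.2
gripper_force: 85.2
```

Run:
```python
from h import *
s=bot.sense();print(s["ft_force"],s["torque"],s["tcp_rot"])
```

```text
[-5.93244256 -2.53965497 32.72814263] [-8.94543981e-01  1.60501898e+00  1.57556618e-03] [1.79910711e+02 4.94486866e-02 1.60921555e+02]
```

Request:
{"api": "arm_command", "payload": {
  "targets": [
    {"delta_pos": [0, 0, -0.3], "twist": [0, 0, 0], "gripper": 1},
    {"delta_pos": [0, 0, -0.4], "twist": [0, 0, 0], "gripper": 1},
    {"delta_pos": [0, 0, -0.6], "twist": [0, 0, 0], "gripper": 1},
    {"delta_pos": [0, 0, -0.8], "twist": [0, 0, 0], "gripper": 1},
    {"delta_pos": [0, 0, -0.5], "twist": [0, 0, 0], "gripper": 1}
  ]
}}

```text
clock: 11.7
tool_pos: [485.8, 250.2, 171.9]
tcp_rot: [180.0, 0.0, 160.9]
ft_force: [0.5, 0.5, -4.6]
grip_width: 25.0
gripper_force: 79.9
```

Run:
```python
from h import *
print(bot.sense()["ft_force"]);go([504.5,26,100],173.3)
```

```text
[ 0.53036114  0.46882094 -4.58032622]
pos [485.8 250.2 171.9] [1.7999e+02 1.0000e-02 1.6093e+02] t 11.7
shift/30 [-3.031 -6.859  2.395]
twist [ 0.     0.    -0.216]
```

Request:
{"api": "arm_command", "payload": {
  "targets": [
    {"delta_pos": [-0.3, -0.7, 0], "twist": [0, 0, 0], "gripper": 1},
    {"delta_pos": [-0.4, -0.9, 0], "twist": [0, 0, 0], "gripper": 1},
    {"delta_pos": [-0.4, -0.9, 0], "twist": [0, 0, 0], "gripper": 1},
    {"delta_pos": [-0.4, -0.9, 0], "twist": [0, 0, 0], "gripper": 1},
    {"delta_pos": [-0.4, -0.9, 0], "twist": [0, 0, 0], "gripper": 1}
  ]
}}

```text
clock: 12.32
tool_pos: [497.3, 108.7, 170.7]
tcp_rot: [-180.0, -0.0, 160.9]
ft_force: [0.2, -0.6, -4.7]
grip_width: 25.0
gripper_force: 79.7
```

Request:
{"api": "arm_command", "payload": {
  "targets": [
    {"delta_pos": [-0.4, -0.9, 0], "twist": [0, 0, 0], "gripper": 1},
    {"delta_pos": [-0.4, -0.9, 0], "twist": [0, 0, 0], "gripper": 1},
    {"delta_pos": [-0.33, -0.76, 0], "twist": [0, 0, 0], "gripper": 1},
    {"delta_pos": [0, 0, 0.6], "twist": [0, 0, -0.11], "gripper": 1},
    {"delta_pos": [0, 0, 0.8], "twist": [0, 0, -0.106], "gripper": 1}
  ]
}}

```text
clock: 12.95
tool_pos: [504.6, 25.9, 128.6]
tcp_rot: [180.0, 0.0, 173.5]
ft_force: [0.1, 1.1, -4.7]
grip_width: 25.1
gripper_force: 79.9
```

Request:
{"api": "arm_command", "payload": {
  "targets": [
    {"delta_pos": [0, 0, 0.6], "twist": [0, 0, 0], "gripper": 1},
    {"delta_pos": [0, 0, 0.4], "twist": [0, 0, 0], "gripper": 1},
    {"delta_pos": [0, 0, 0], "twist": [0, 0, 0], "gripper": 1},
    {"delta_pos": [0, 0, 0], "twist": [0, 0, 0], "gripper": 1}
  ]
}}

```text
clock: 13.45
tool_pos: [504.9, 26.1, 99.2]
tcp_rot: [180.0, 0.0, 173.3]
ft_force: [0.5, 0.5, -4.7]
grip_width: 25.1
gripper_force: 79.6
```

Run:
```python
from h import *
print(bot.sense()["ft_force"]);go([504.5,26,75],173.3)
```

```text
[ 0.54170901  0.54298443 -4.74447738]
pos [504.9  26.1  99.2] [1.7999e+02 4.0000e-02 1.7331e+02] t 13.45
shift/30 [ 0.012 -0.005  0.807]
twist [0.    0.001 0.   ]
```

Request:
{"api": "arm_command", "payload": {
  "targets": [
    {"delta_pos": [0, 0, 0.3], "twist": [0, 0, 0], "gripper": 1},
    {"delta_pos": [0, 0, 0.3], "twist": [0, 0, 0], "gripper": 1},
    {"delta_pos": [0, 0, 0.14], "twist": [0, 0, 0], "gripper": 1},
    {"delta_pos": [0, 0, 0.05], "twist": [0, 0, 0], "gripper": 1},
    {"delta_pos": [0, 0, 0], "twist": [0, 0, 0], "gripper": 1}
  ]
}}

```text
clock: 14.08
tool_pos: [504.6, 26.0, 75.0]
tcp_rot: [-180.0, 0.0, 173.3]
ft_force: [-0.1, -0.6, -5.0]
grip_width: 25.0
gripper_force: 79.8
```

Request:
{"api": "arm_command", "payload": {
  "targets": [
    {"delta_pos": [0, 0, 0.03], "twist": [0, 0, 0], "gripper": 1},
    {"delta_pos": [0, 0, 0], "twist": [0, 0, 0], "gripper": 1},
    {"delta_pos": [0, 0, 0], "twist": [0, 0, 0], "gripper": 1}
  ]
}}

```text
clock: 14.45
tool_pos: [504.8, 25.9, 74.6]
tcp_rot: [180.0, 0.0, 173.3]
ft_force: [-4.2, -1.2, 8.1]
grip_width: 25.1
gripper_force: 81.6
```

Contact with the pad. Release and rise.

Request:
{"api": "arm_command", "payload": {
  "targets": [
    {"delta_pos": [0, 0, -0.01], "twist": [0, 0, 0], "gripper": 0.5},
    {"delta_pos": [0, 0, 0], "twist": [0, 0, 0], "gripper": 0.2},
    {"delta_pos": [0, 0, 0], "twist": [0, 0, 0], "gripper": 0},
    {"delta_pos": [0, 0, 0], "twist": [0, 0, 0], "gripper": 0},
    {"delta_pos": [0, 0, 0], "twist": [0, 0, 0], "gripper": 0}
  ]
}}

```text
clock: 15.08
tool_pos: [504.5, 26.1, 74.3]
tcp_rot: [-180.0, 0.0, 173.3]
ft_force: [-0.3, -1.9, -0.2]
grip_width: 85.4
gripper_force: 0.0
```

Request:
{"api": "arm_command", "payload": {
  "targets": [
    {"delta_pos": [0, 0, -0.3], "twist": [0, 0, 0], "gripper": 0},
    {"delta_pos": [0, 0, -0.8], "twist": [0, 0, 0], "gripper": 0},
    {"delta_pos": [0, 0, -1], "twist": [0, 0, 0], "gripper": 0},
    {"delta_pos": [0, 0, -1], "twist": [0, 0, 0], "gripper": 0},
    {"delta_pos": [0, 0, -1], "twist": [0, 0, 0], "gripper": 0}
  ]
}}

```text
clock: 15.7
tool_pos: [504.5, 26.0, 198.9]
tcp_rot: [180.0, 0.0, 173.3]
ft_force: [-1.2, -0.4, -0.4]
grip_width: 85.1
gripper_force: 0.0
```

Run:
```python
from h import *
go([517.5,-320,210],178.3)
cv2.imwrite("pics/top1.png",viewer.snapshot("top")[170:270,190:420])
```

```text
pos [504.5  26.  198.9] [1.800e+02 3.000e-02 1.733e+02] t 15.7
shift/30 [ -1.778 -11.402  -0.368]
twist [-0.     0.    -0.087]
```

Request:
{"api": "arm_command", "payload": {
  "targets": [
    {"delta_pos": [-0.1, -0.65, -0.1], "twist": [0, 0, 0], "gripper": 0.5},
    {"delta_pos": [-0.15, -0.95, -0.1], "twist": [0, 0, 0], "gripper": 1},
    {"delta_pos": [-0.15, -1, -0.1], "twist": [0, 0, 0], "gripper": 1},
    {"delta_pos": [-0.15, -1, -0.1], "twist": [0, 0, 0], "gripper": 1},
    {"delta_pos": [-0.15, -1, 0], "twist": [0, 0, 0], "gripper": 1}
  ]
}}

```text
clock: 16.38
tool_pos: [509.4, -114.5, 210.0]
tcp_rot: [180.0, 0.1, 173.3]
ft_force: [1.5, 1.1, 0.9]
grip_width: 0.2
gripper_force: 0.0
```

Request:
{"api": "arm_command", "payload": {
  "targets": [
    {"delta_pos": [-0.15, -1, 0], "twist": [0, 0, 0], "gripper": 1},
    {"delta_pos": [-0.15, -1, 0], "twist": [0, 0, 0], "gripper": 1},
    {"delta_pos": [-0.15, -1, 0], "twist": [0, 0, 0], "gripper": 1},
    {"delta_pos": [-0.15, -1, 0], "twist": [0, 0, 0], "gripper": 1},
    {"delta_pos": [-0.15, -1, 0], "twist": [0, 0, 0], "gripper": 1}
  ]
}}

```text
clock: 17.0
tool_pos: [514.1, -266.0, 209.8]
tcp_rot: [-180.0, 0.0, 173.3]
ft_force: [0.4, 0.8, 0.8]
grip_width: 0.2
gripper_force: 0.0
```

Request:
{"api": "arm_command", "payload": {
  "targets": [
    {"delta_pos": [-0.15, -1, 0], "twist": [0, 0, 0], "gripper": 1},
    {"delta_pos": [-0.15, -0.8, 0], "twist": [0, 0, -0.087], "gripper": 1},
    {"delta_pos": [0, 0, 0], "twist": [0, 0, 0], "gripper": 1},
    {"delta_pos": [0, 0, 0], "twist": [0, 0, 0], "gripper": 1}
  ]
}}

```text
clock: 17.5
tool_pos: [516.9, -319.1, 209.5]
tcp_rot: [180.0, 0.0, 178.2]
ft_force: [0.9, -0.1, 0.8]
grip_width: -0.0
gripper_force: 0.0
```

Run:
```python
from h import *
go([517.5,-320,210],178.3)
ci=viewer.camera_info("wrist"); im=viewer.snapshot("wrist")
np.savez("w3.npz",**{k:np.array(v) for k,v in ci.items()})
cv2.imwrite("pics/w3.png",im)
```

```text
pos [ 516.9 -319.1  209.5] [179.98   0.   178.24] t 17.5
shift/30 [-0.022 -0.031 -0.018]
twist [ 0.     0.    -0.001]
```

View pics/w3.png

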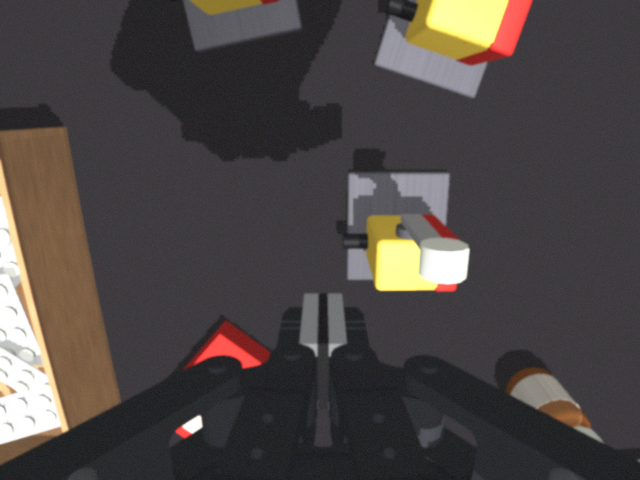

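Wrist view: chosen switch is right of the fingers, roller centre about (444,262), path to its left clear.

```bash
python3 - <<'E'
from h import *
ci=dict(np.load("w3.npz"))
print(ray(ci,[(444,260)],141), ray(ci,[(348,173),(449,172)],8))
go([517.5,-312,131],178.3)
E
python3 -c "
import cv2;i=cv2.imread('pics/top1.png');cv2.imwrite('pics/top1b.png',cv2.resize(i,None,fx=3.4,fy=3.4,interpolation=2))"
```

```text
[[ 517.43798983 -257.89541279  141.        ]] [[ 492.88494604 -297.83224731    8.        ]
 [ 494.28049826 -218.9325727     8.        ]]
pos [ 517.  -318.8  209.5] [1.7998e+02 1.0000e-02 1.7828e+02] t 17.55
shift/30 [-0.01   0.225  2.615]
twist [ 0.  0. -0.]
```

View pics/top1b.png

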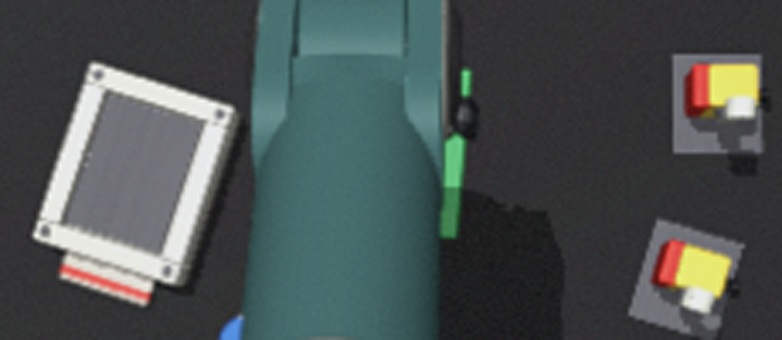

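The arm hides the tamper there; I'll check it later. The roller at (517.4,-258) agrees with the top view. Descending beside it.

Request:
{"api": "arm_command", "payload": {
  "targets": [
    {"delta_pos": [0, 0, 0.8], "twist": [0, 0, 0], "gripper": 1},
    {"delta_pos": [0, 0, 0.9], "twist": [0, 0, 0], "gripper": 1},
    {"delta_pos": [0, 0.2, 0.9], "twist": [0, 0, 0], "gripper": 1},
    {"delta_pos": [0, 0, 0], "twist": [0, 0, 0], "gripper": 1},
    {"delta_pos": [0, 0, 0], "twist": [0, 0, 0], "gripper": 1}
  ]
}}

```text
clock: 18.18
tool_pos: [517.5, -313.8, 132.5]
tcp_rot: [-180.0, 0.1, 178.3]
ft_force: [0.3, -0.5, 0.0]
grip_width: 0.0
gripper_force: 0.0
```

Request:
{"api": "arm_command", "payload": {
  "targets": [
    {"delta_pos": [0, 0.4, 0], "twist": [0, 0, 0], "gripper": 1},
    {"delta_pos": [0, 0.3, 0], "twist": [0, 0, 0], "gripper": 1},
    {"delta_pos": [0, 0.3, 0], "twist": [0, 0, 0], "gripper": 1},
    {"delta_pos": [0, 0, 0], "twist": [0, 0, 0], "gripper": 1},
    {"delta_pos": [0, 0, 0], "twist": [0, 0, 0], "gripper": 1}
  ]
}}

```text
clock: 18.8
tool_pos: [517.9, -284.0, 131.4]
tcp_rot: [-180.0, 0.0, 178.3]
ft_force: [0.9, -0.2, -0.3]
grip_width: -0.0
gripper_force: 0.4
```

Request:
{"api": "arm_command", "payload": {
  "targets": [
    {"delta_pos": [0, 0.3, 0], "twist": [0, 0, 0], "gripper": 1},
    {"delta_pos": [0, 0.3, 0], "twist": [0, 0, 0], "gripper": 1},
    {"delta_pos": [0, 0.2, 0], "twist": [0, 0, 0], "gripper": 1},
    {"delta_pos": [0, 0, 0], "twist": [0, 0, 0], "gripper": 1},
    {"delta_pos": [0, 0, 0], "twist": [0, 0, 0], "gripper": 1}
  ]
}}

```text
clock: 19.42
tool_pos: [518.6, -260.0, 131.5]
tcp_rot: [-180.0, 0.0, 178.3]
ft_force: [-0.7, -3.1, 0.4]
grip_width: 0.4
gripper_force: 1.1
```

Run:
```python
from h import *
s=bot.sense();print(s["ft_force"]);
im=np.hstack([cv2.resize(viewer.snapshot("scene")[280:360,215:295],(480,480),interpolation=2),cv2.resize(viewer.snapshot("wrist"),(320,240)).repeat(2,0)])
cv2.imwrite("pics/p1.png",im)
```

```text
[-0.74179513 -3.10119674  0.391859  ]
```

View pics/p1.png

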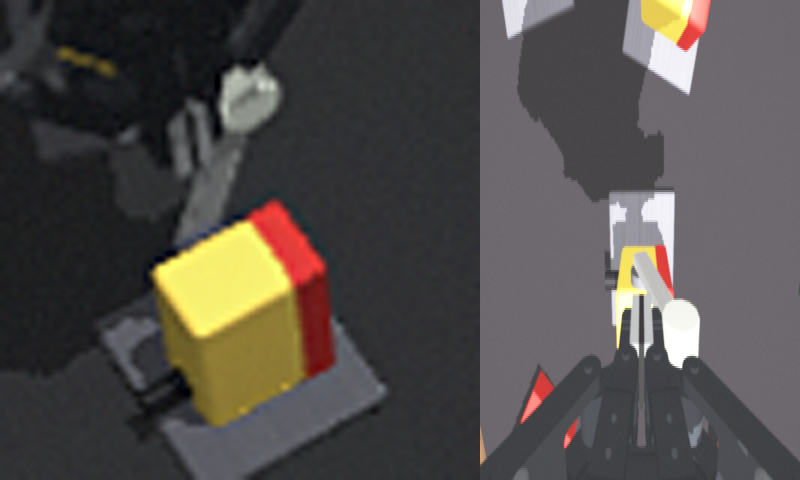

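Roller is leaning over and contact force is 3 N. I push on until well past the trip angle.

Request:
{"api": "arm_command", "payload": {
  "targets": [
    {"delta_pos": [0, 0.2, 0], "twist": [0, 0, 0], "gripper": 1},
    {"delta_pos": [0, 0.2, 0], "twist": [0, 0, 0], "gripper": 1},
    {"delta_pos": [0, 0.2, 0], "twist": [0, 0, 0], "gripper": 1},
    {"delta_pos": [0, 0, 0], "twist": [0, 0, 0], "gripper": 1},
    {"delta_pos": [0, 0, 0], "twist": [0, 0, 0], "gripper": 1}
  ]
}}

```text
clock: 20.15
tool_pos: [519.3, -241.7, 131.6]
tcp_rot: [180.0, 0.0, 178.3]
ft_force: [-0.7, -2.9, 2.9]
grip_width: -0.1
gripper_force: 1.6
```

Run:
```python
from h import *
s=bot.sense();print(s["ft_force"],s["tool_pos"]);
im=viewer.snapshot("scene")[270:370,200:320]
cv2.imwrite("pics/p2.png",cv2.resize(im,(720,600),interpolation=2))
ci=viewer.camera_info("scene")
# predicted roller pixel per angle
o=np.array([539.5,-259.0,0]);yw=np.radians(-1.5);Rz=R.from_euler("z",yw)
V=ci["view"]
for a in (0.3,.4,.5,.6,.7,.8):
    p=o+Rz.apply([-22,75*np.sin(a),66+75*np.cos(a)])
    q=cv2.projectPoints(p[None],cv2.Rodrigues(V[:3,:3])[0],V[:3,3],ci["K"],ci["D"])[0].ravel()
    print(a,((q-(200,270))*6).round(0))
```

```text
[-0.7436877  -2.87253869  2.92109352] [ 519.28064275 -241.69837817  131.56067055]
0.3 [322. 151.]
0.4 [339. 147.]
0.5 [356. 144.]
0.6 [373. 142.]
0.7 [388. 142.]
0.8 [402. 144.]
```

View pics/p2.png

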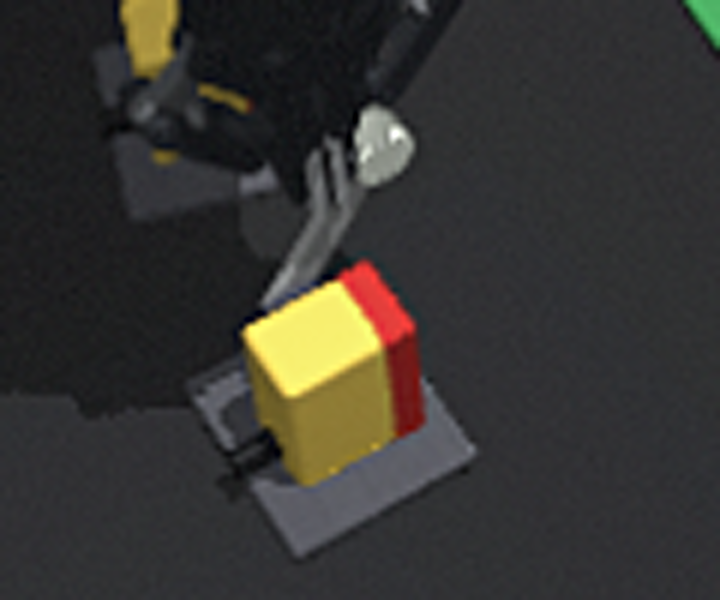

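The roller centre at about (385,145) matches roughly 0.65–0.7 rad: tripped. A touch more, then withdraw.

Request:
{"api": "arm_command", "payload": {
  "targets": [
    {"delta_pos": [0, 0.08, 0], "twist": [0, 0, 0], "gripper": 1},
    {"delta_pos": [0, 0, 0], "twist": [0, 0, 0], "gripper": 1},
    {"delta_pos": [0, 0, 0], "twist": [0, 0, 0], "gripper": 1},
    {"delta_pos": [0, -0.5, 0], "twist": [0, 0, 0], "gripper": 1},
    {"delta_pos": [0, -0.8, 0], "twist": [0, 0, 0], "gripper": 1}
  ]
}}

```text
clock: 20.82
tool_pos: [518.3, -278.7, 131.4]
tcp_rot: [180.0, 0.0, 178.4]
ft_force: [-0.0, -0.3, 0.7]
grip_width: -0.3
gripper_force: 0.2
```

Request:
{"api": "arm_command", "payload": {
  "targets": [
    {"delta_pos": [0, -0.8, 0], "twist": [0, 0, 0], "gripper": 1},
    {"delta_pos": [0, -0.6, 0], "twist": [0, 0, 0], "gripper": 1},
    {"delta_pos": [0, 0, -0.8], "twist": [0, 0, 0], "gripper": 1},
    {"delta_pos": [0, 0, -1], "twist": [0, 0, 0], "gripper": 1},
    {"delta_pos": [0, 0, -1], "twist": [0, 0, 0], "gripper": 1}
  ]
}}

```text
clock: 21.45
tool_pos: [516.6, -320.6, 216.1]
tcp_rot: [180.0, -0.0, 178.3]
ft_force: [0.2, 0.3, 0.1]
grip_width: 0.1
gripper_force: 0.0
```

Request:
{"api": "arm_command", "payload": {
  "targets": [
    {"delta_pos": [0, 0, -0.5], "twist": [0, 0, 0], "gripper": 1},
    {"delta_pos": [0, 0, 0], "twist": [0, 0, 0], "gripper": 1},
    {"delta_pos": [0, 0, 0], "twist": [0, 0, 0], "gripper": 1}
  ]
}}

```text
clock: 21.82
tool_pos: [516.5, -320.0, 229.1]
tcp_rot: [180.0, -0.1, 178.3]
ft_force: [0.8, 0.6, -0.8]
grip_width: 0.0
gripper_force: 0.0
```

Run:
```python
from h import *
s=bot.sense();print(s["ft_force"],s["tool_pos"],s["clock"])
cv2.imwrite("pics/end.png",viewer.snapshot("scene"))
```

```text
[ 0.83470763  0.58886666 -0.80699268] [ 516.46883451 -320.01538721  229.13092821] 21.825
```

View pics/end.png

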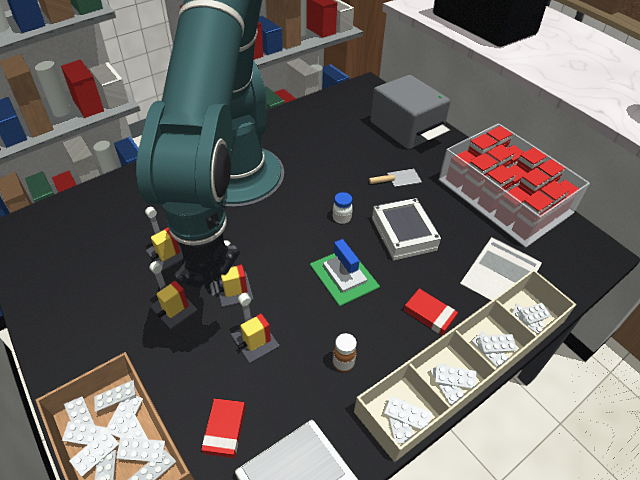

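The tamper stands on its pad (345,265), the target roller is upright again (245,300), and the bystanders are unmoved.

```bash
python3 -c "
from bench import bot
print(bot.hand_in())"
```

```text
the job is handed in; nothing more can be done
None
```

I pressed the plate to its stop and held it there about 1.9 s, stood the tamper back on its green pad, then tripped the farthest yellow switch, which sprang back; the job was handed in at about 22 s with no verdict shown.

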